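Key the mill rotor to its shaft

TASK

The sample mill's rotor is loose on its shaft: turn it until the keyway in its hub lines up with the seat in the shaft, and start the taper key that fits this keyway, from the key block, in the slot by hand, tapered face towards the hub's rim. Let go of the key and tap it down with the brass drift until it is tight, with its head only about 5 mm off the hub, then stand the drift upright in the cup of its stand again. Leave the other keys in the block and everything else on the bench where it is.

Things in the scene. Friction and masses are not known exactly. Their poses are not given: they have to be found in the camera images.
- mill: Sample mill, cover off, fixed: white housing 160 x 150 x 42 mm, on it an open steel dish (140 mm across, rim 58 mm up) and four corner studs (61 mm up). Origin: under the housing, on the shaft's axis; z up, front panel on -x. Upright shaft 32 mm across, end 106 mm up. A key seat 15 mm wide is cut into the shaft's +y side to its end; its flat floor is 8 mm from the axis.
- keyway (a point): Mouth of the shaft's key seat, level with the hub's top (100 mm above the bench), 13 mm from the axis towards the mill's +y; axes as the mill's. The key's origin goes straight down through this point (its back then lies on the seat's floor); at the mouth there are 3.5 mm to spare away from the axis.
- rotor_turn (a joint): Turn of the rotor, rad, anticlockwise from above; 0 = hub keyway at the shaft's seat. Slight friction (0.06 N m), stays where left; errors to 0.05 are taken up as the key enters. Steel hub 56 mm across, top 100 mm above the bench, round and smooth down to 72 mm; below that four arms reach 65 mm from the axis, at 45 degrees to the keyway.
- rotor_slot (a point): Mouth of the hub's keyway (15 mm wide) in the hub's top, 19.5 mm from the axis; x points from the axis out through the keyway. Its outer wall leans 1:8 like the key. Lined up, seat and keyway make one slot 15 mm wide and 13.6 mm deep (radially) at the mouth. The hub has 1 mm of sprung radial play, which the key takes up.
- key: The key that fits: steel gib-head taper key, 72 mm tall, 12 mm wide (its y). Shank 52 mm long, 10 mm thick at the foot, 16.5 mm under the head (taper 1:8). Origin: under the foot, 5 mm in front of the plain back; z up, x from the back to the tapered face. It stands in a well of the key block. In the slot its x must point away from the shaft (the mill's +y).
- key_head (a point): Middle of the top of that key's head, which is 20 mm tall, 18 mm (x) by 12 mm (y). In the slot the key sinks freely until its head is about 20 mm clear of the hub; from there resistance grows steadily, to 8 to 10 N with the head 9 mm clear, then faster. At 15 to 20 N it is tight, the head about 5 mm clear (foot 47 mm below the hub's top). Friction then holds it.
- key_small: A smaller key (8 mm wide, 64 mm tall), too slack for this keyway; leave it in its well. Same axes.
- key_large: A larger key (18 mm wide, 72 mm tall), too wide for this keyway; leave it in its well. Same axes.
- key_block: White plastic block 56 x 150 x 45 mm, fixed, with three wells (20.5 x 18.5 mm, 34 mm deep) 45 mm apart in a row along its y. Origin: under its centre. Which key stands in which well varies; their x axes point along the block's +y.
- drift: Brass drift: round bar 22 mm across and 115 mm long with a nose 16 mm across on its lower 16 mm (widening to full size at 24 mm), 0.25 kg. Origin: centre of the nose's flat end; z along the bar. It stands nose down in its stand.
- drift_stand: Fixed stand: foot 62 mm across, thin post, and on it a cup 33 mm across whose rim is 58 mm above the bench; bore 23 mm across and 14 mm deep, its floor 44 mm above the bench. Origin: under its centre, on the axis. Stand and key block are on opposite sides of the mill, either way round.
- tweezers_a: Steel tweezers 140 mm lying in front of the mill; bystander.
- crucible_2: Porcelain crucible 40 mm across, 29 mm tall; bystander.
- vial_3: Glass vial with a cap, 22 mm across, 50 mm tall; bystander.
- sample_cup_1: Lidded sample cup 61 mm across, 59 mm tall; bystander.
- sample_cup_4: Lidded sample cup 61 mm across, 59 mm tall; bystander.
- beaker_2: Glass beaker 54 mm across, 66 mm tall; bystander.
- timer_1: Bench timer 66 x 66 x 20 mm; bystander.
- log_book: Shut log book 212 x 153 x 14 mm; bystander.
Not all that is in view belongs to the job. What is shaped like the drift_stand but pink or purple is not meant.

How it is judged:
On the way, in this order (a step that is already met when the one before it is completed fails the run):
1. the fitting key is started in the slot and let go (horizontal distance between key and keyway below 0.006 m and z of key in the frame of mill below 0.082 m and contact force between the fingers and key below 0.05 N), for 0.1 s.
2. the key is driven tight with the drift (z of key in the frame of mill below 0.057 m and horizontal distance between key and keyway below 0.004 m and contact force between drift and key above 1.5 N), for 0.02 s.
At the end, for the whole second after the job is handed in: The fitting key stands upright (0.08 rad) in the slot, within 4 mm of the seat's line, its foot at least 43 mm below the hub's top (head within 9 mm of the hub); the drift stands upright (0.08 rad) on the floor of its stand's cup; both at rest (z of key in the frame of mill below 0.057 m and horizontal distance between key and keyway below 0.004 m and angle between each of key, drift's own z axis and vertical below 0.08 rad and linear speed of key below 0.01 m/s and horizontal distance between drift and drift_stand below 0.008 m and height (world z) of drift below 0.048 m and linear speed of drift below 0.02 m/s); the robot touches nothing.
It fails at once if another key or a bystander is moved by more than 25 mm (distance of any of key_small, key_large, tweezers_a, crucible_2, vial_3, sample_cup_1, sample_cup_4, beaker_2, timer_1, log_book from where it was at the start of the episode above 0.025 m).
It also fails if it takes over 67 s, if anything falls off the work surface, if the arm or the gripper's body presses on something with over 40 N, if the wrist force passes 120 N, or if a joint passes its speed limit or range.

ROBOT

A 6-joint arm with a two-finger parallel gripper is mounted at the origin on a cart in front of the work surface, level with it; the furniture and walls round the work are solid. World frame = base frame: x ahead of the robot, y to its left, z up, the work surface at z = 0. Lengths are in m, angles in rad, forces in N, time in s.
With the tool pointing down it reaches from about 0.275 to 1 m from the base axis. Payload 8.4 kg.
Tool frame: the origin (TCP) lies on the centre line of the jaws, within the pads' length; the fingertips stand 17 mm ahead of it and the grasp point (between the pads) lies 2 mm behind it (bot.tcp_to_tips is the z of the fingertips in the tool frame, in m); z points along the fingers, y is the line along which they close (so a half turn about z gives the same grasp; the last joint's range is limited). The gripper opens to 85 mm and grips with 20 to 120 N. Pads are 22 mm wide; open, the fingers measure 114 mm over their backs; the gripper's body (76 mm by 85 mm) begins 54 mm behind the grasp point. The pads swing forward as they close: fully open they stand 13 mm farther back than shut.
Start: joints at [1.191, 0.353, 1.633, -0, 1.155, -0.002], TCP at [0.231, 0.581, 0.248] pointing down, gripper open.
Joint ranges: [-2.63, 2.63], [-0.92, 2.1], [0.06, 2.66], [-1.3, 4.44], [0, 2.69], [-3.02, 3.02]. Speed limits (rad/s): [2.22, 2.22, 2.79, 3.14, 3.14, 3.14].

INTERFACE

Orientations are given as a unit quaternion [x, y, z, w].
In Python, from workcell import bot, hand, kinematics, get_obs, vision, hand_in gives the robot as it stands. The module is installed in compiled form; this text tells all that it offers. Calls block until the motion is done:
- bot.reach(position, orientation): joint-space move of the TCP to a pose.
- bot.servo_line(position, ori=None, velocity=0.15): straight line of the TCP; ori=None keeps the orientation; velocity is the mean speed in m/s.
- bot.goto_joints(angles): joint-space move.
- hand.move_gripper(opening, strength=None): finger opening in m; strength is the grip in N (None keeps the last); returns when the fingers have stopped.
- bot.dwell(seconds).
- kinematics.solve_ik(position, orientation): joint angles nearest the present ones, or None.
- get_obs(): the state.
- vision.read_camera(name): name is "side" or "top" or "wrist"; returns a dict with "frame" (480x640x3 uint8, red, green, blue), "intrinsics" (3x3 intrinsics, pixels), "view" (4x4, takes a point from world to camera coordinates). Camera axes: x right, y down, z forward; pixel columns grow to the right and rows downward; lengths in m; the calibration is good to about 2 mm. The wrist camera is an equidistant fisheye: a pixel r from the principal point sees the ray r / f radians off the axis. A picture is of the moment at which its call begins. There is no depth.
A pose or a line that the arm cannot do raises bot.IKError and nothing moves.
- hand_in(): hands the job in; it is judged then, once.
The state is a dict: "time_s": time; "joint_pos": joint angles; "joint_vel": joint speeds; "joint_efforts": joint torques, N m; "position": TCP position; "orientation": TCP orientation; "wrist_force": force on the tool from outside, world axes, zero at the start; "ft_torque": the same for the moment, N m; "gripper_width": finger opening in m; "grip_force": force on a finger pad.
Only numpy, scipy, OpenCV 4.12 (cv2) and the standard library are available. Lean on these libraries where they do the work, as an engineer would, in place of code of your own. Each camera call takes 0.05 s, during which the arm holds its last target. There are 200 camera calls.

## Working session

There is one attempt and no reset: what is moved stays moved. The work goes in short steps, each a Python script; the robot and the scene stay as the last script left them, time stands still between calls to the robot, and variables do not carry over. Pictures are saved under pics/ and viewed, at most 10 in all, crops included, and the job is handed in when it is done.

```bash
mkdir -p pics; ls; python3 - <<'E'
from workcell import bot, hand, kinematics, get_obs, vision
import cv2, numpy as np
np.set_printoptions(precision=4,suppress=True)
for n in ["top","side","wrist"]:
    d=vision.read_camera(n); cv2.imwrite(f"pics/{n}0.png",d["frame"][:,:,::-1]); print(n,d["intrinsics"].tolist()); print(d["view"])
    np.savez(f"{n}0.npz",**d)
o=get_obs();print(o)
E
```

```text
pics
top [[570.1414856830419, 0.0, 319.94793765889347], [0.0, 570.1414856830419, 241.50410415399418], [0.0, 0.0, 1.0]]
[[-0.0716 -0.9973 -0.0128  0.0766]
 [-0.8761  0.0691 -0.4772  0.5076]
 [ 0.4768 -0.0229 -0.8787  1.8732]
 [ 0.      0.      0.      1.    ]]
side [[467.5933498539763, 0.0, 323.4799673208763], [0.0, 467.5933498539763, 237.8592332049301], [0.0, 0.0, 1.0]]
[[ 0.9298 -0.368  -0.0001 -0.4771]
 [-0.2179 -0.5504 -0.806   0.2184]
 [ 0.2965  0.7494 -0.592   1.1825]
 [ 0.      0.      0.      1.    ]]
wrist [[371.64829954431775, 0.0, 322.9476572735573], [0.0, 371.64829954431775, 238.15928365338038], [0.0, 0.0, 1.0]]
[[ 0.3693  0.9293 -0.0015 -0.6249]
 [ 0.8801 -0.3492  0.3218 -0.0408]
 [ 0.2985 -0.1202 -0.9468  0.381 ]
 [ 0.      0.      0.      1.    ]]
{'time_s': 0.15, 'joint_pos': array([ 1.1906,  0.3535,  1.6339,  0.    ,  1.1552, -0.0024]), 'joint_vel': array([ 0.0018, -0.0027, -0.0019,  0.0006, -0.0006, -0.0002]), 'joint_efforts': array([  0.0003, -60.5632, -34.2336,   0.    ,   0.0061,   0.    ]), 'position': array([0.2304, 0.5806, 0.2477]), 'orientation': array([ 0.1878,  0.9822, -0.0005, -0.0001]), 'wrist_force': array([ 0.8948,  0.2733, -0.5113]), 'ft_torque': array([-0.0045,  0.0181,  0.0468]), 'grip_force': 0.0, 'gripper_width': 0.08547371878303003}
```

View pics/top0.png

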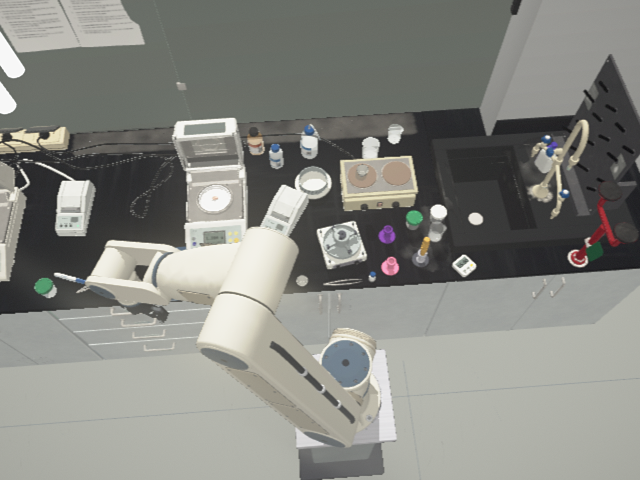

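View pics/side0.png

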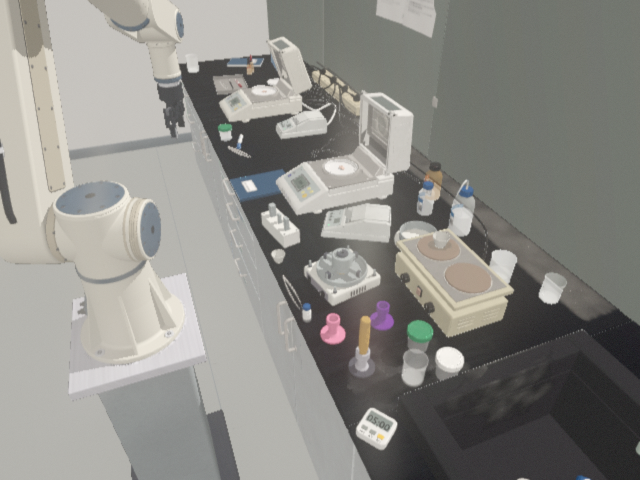

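```bash
cat > h.py <<'E'
import numpy as np, cv2
from scipy.spatial.transform import Rotation as R
np.set_printoptions(precision=4,suppress=True)
def load(n): return dict(np.load(n+".npz"))
def ray(d,u,v,fish=False):
    K=d["intrinsics"];V=d["view"];a=np.array([(u-K[0,2])/K[0,0],(v-K[1,2])/K[1,1]])
    if fish:
        t=np.hypot(*a); c=np.array([*(a/t*np.sin(t)),np.cos(t)])
    else: c=np.array([*a,1.])
    return -V[:3,:3].T@V[:3,3], V[:3,:3].T@c
def onz(d,u,v,z,fish=False):
    o,r=ray(d,u,v,fish); return o+r*(z-o[2])/r[2]
def proj(d,p,fish=False):
    K=d["intrinsics"];c=d["view"][:3,:3]@np.asarray(p)+d["view"][:3,3]
    if fish:
        t=np.arctan2(np.hypot(c[0],c[1]),c[2]); a=c[:2]/np.hypot(c[0],c[1])*t
    else: a=c[:2]/c[2]
    return a*K[0,0]+K[:2,2]
E
python3 - <<'E'
from h import *
s=load("side0")["frame"][:,:,::-1];t=load("top0")["frame"][:,:,::-1]
a=cv2.resize(s[195:355,250:410],None,fx=3.75,fy=3.75,interpolation=cv2.INTER_CUBIC)
cv2.imwrite("pics/a.png",a)
d=load("side0");t=load("top0")
print("block",onz(d,283,220,.045),"mill shaft side",onz(d,344,254,.106),"top",onz(t,343,228,.106))
print("stand side",onz(d,361,366,0),"top",onz(t,421,261,0))
w=load("wrist0");from scipy.spatial.transform import Rotation as R
q=R.from_quat([ 0.1878,  0.9822, -0.0005, -0.0001]);o=-w["view"][:3,:3].T@w["view"][:3,3]
print("cam in tool",q.inv().apply(o-[0.2304, 0.5806, 0.2477]), "\n", (q.inv().as_matrix()@w["view"][:3,:3].T))
E
```

```text
block [0.4728 0.2465 0.045 ] mill shaft side [ 0.5503 -0.0542  0.106 ] top [ 0.5733 -0.049   0.106 ]
stand side [ 0.4762 -0.3283  0.    ] top [ 0.4711 -0.3312  0.    ]
cam in tool [ 0.0837  0.0008 -0.1252] 
 [[-0.0004 -0.9468 -0.3218]
 [ 1.     -0.0003 -0.0006]
 [ 0.0005 -0.3218  0.9468]]
```

View pics/a.png

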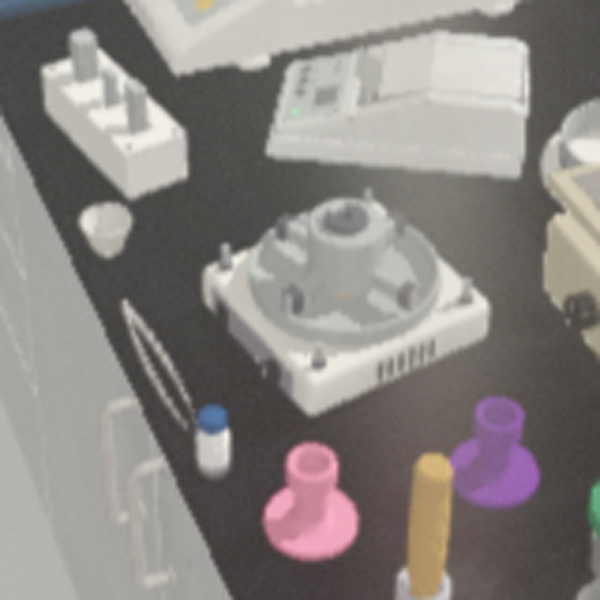

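```bash
cat >> h.py <<'E'
def quat(adeg):  # tool down, tool x at heading adeg
    return (R.from_euler('z',adeg,degrees=True)*R.from_euler('x',180,degrees=True)).as_quat()
def xdir(adeg): a=np.radians(adeg); return np.array([np.cos(a),np.sin(a),0])
E
python3 - <<'E'
from h import *
from workcell import bot, hand, kinematics, get_obs, vision
print(kinematics.solve_ik([.47,.2,.25],quat(117)))
for n,t,a in [("wb",[.473,.2465],110),("wm",[.562,-.052],90),("ws",[.474,-.33],60)]:
    p=np.array([*t,.23])-.07*xdir(a)
    bot.reach(list(p),list(quat(a))); 
    d=vision.read_camera("wrist");np.savez(n+".npz",**d)
    o=get_obs();print(n,o["time_s"],o["position"],o["joint_pos"])
    u=proj(d,[*t,.08],True).astype(int);print(u)
    x,y=max(u[0]-133,0),max(u[1]-150,0); 
    cv2.imwrite(f"pics/{n}.png",cv2.resize(d["frame"][y:y+300,x:x+266,::-1],None,fx=1,fy=1)); print("crop org",x,y)
ims=[cv2.imread(f"pics/{n}.png") for n in("wb","wm","ws")]
print([i.shape for i in ims])
E
```

```text
[ 0.3994  0.1731  1.8723 -0.      1.0962 -0.0719]
wb 1.95 [0.4968 0.1816 0.23  ] [ 0.3475  0.2236  1.8568  0.0002  1.061  -0.0031]
[322 136]
crop org 189 0
wm 3.1833 [ 0.5621 -0.1207  0.23  ] [-0.2143  0.2943  1.761   0.0004  1.0865 -0.2162]
[323 136]
crop org 190 0
ws 4.3667 [ 0.4399 -0.3895  0.23  ] [-0.7274  0.3133  1.7339  0.0004  1.0943 -0.2061]
[324 136]
crop org 191 0
[(300, 266, 3), (300, 266, 3), (300, 266, 3)]
```

```bash
python3 - <<'E'
from h import *
def crop(n,x,y,w,h,f): return cv2.resize(load(n)["frame"][y:y+h,x:x+w,::-1],None,fx=f,fy=f,interpolation=cv2.INTER_CUBIC)
cv2.imwrite("pics/m.png",crop("wm",173,0,300,260,2.25)) if 0 else cv2.imwrite("pics/m.png",crop("wm",223,40,200,150,4))
b=crop("wb",190,20,266,200,3); cv2.imwrite("pics/b.png",b)
E
```

```text
(no output)
```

View pics/m.png

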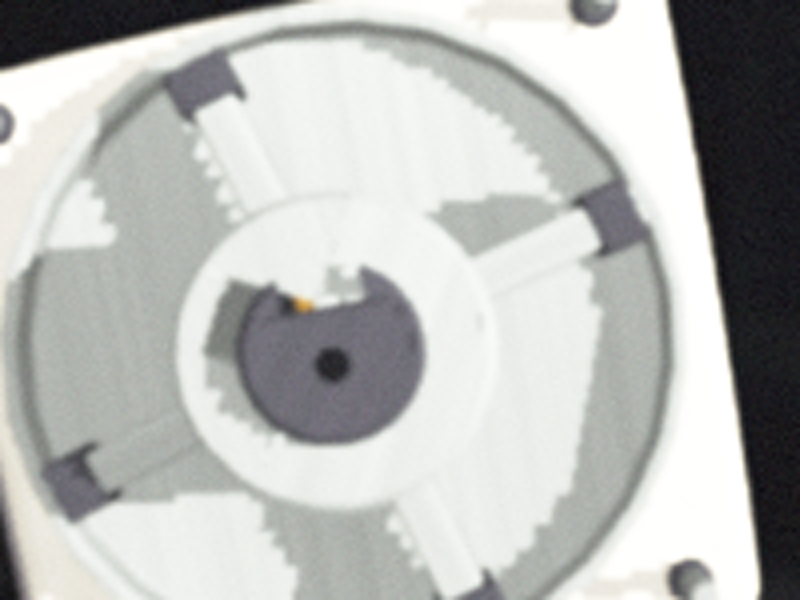

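View pics/b.png

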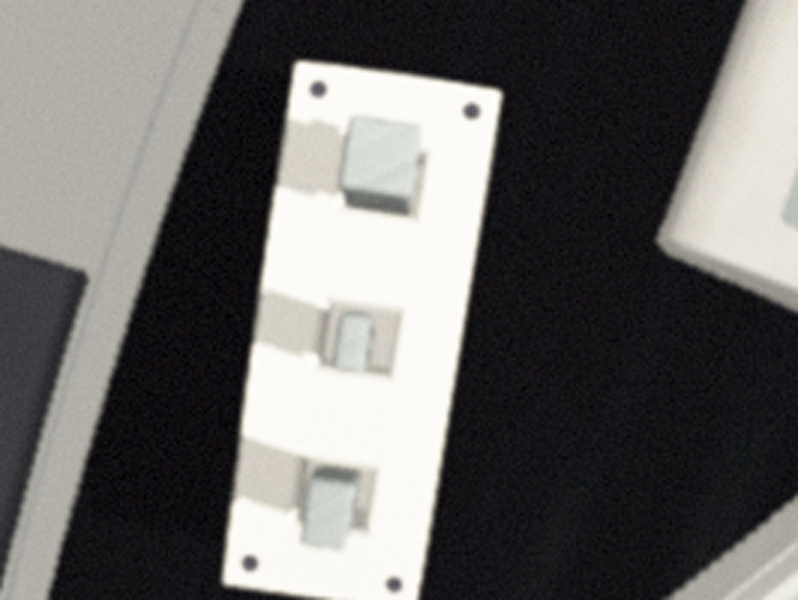

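```bash
python3 - <<'E'
from h import *
d=load("wb");B=lambda u,v,z:onz(d,190+u/3,20+v/3,z,True)[:2]
c=[B(295,60,.045),B(501,92,.045),B(420,603,.045),B(222,585,.045)]
print("corners",np.array(c)); print("sides",[np.linalg.norm(c[i]-c[(i+1)%4]) for i in range(4)])
ctr=np.mean(c,0);print("ctr",ctr)
up=(c[0]+c[1]-c[2]-c[3]);up/=np.linalg.norm(up);rt=np.array([up[1],-up[0]])
print("up dir",np.degrees(np.arctan2(up[1],up[0])))
f=lambda p:np.array([(p-ctr)@rt,(p-ctr)@up])*1000
print("screws",[f(B(*p,.045)) for p in [(318,89),(471,110),(394,584),(250,563)]])
print("camnadir",f(ray(d,300,200,True)[0][:2]))
for n,ps,z in [("fit head",[(309,472),(357,478),(347,549),(301,543)],.083),("small",[(341,311),(375,313),(368,370),(333,368)],.075),("large",[(349,117),(420,119),(411,196),(341,189)],.083)]:
    q=[f(B(*p,z)) for p in ps]; print(n,np.array(q).round(1).tolist(),np.mean(q,0))
for n,ps in [("wellfit",[(377,468),(369,530)]),("wells",[(331,303),(402,311),(394,375)]),("welll",[(427,153),(418,218)])]:
    print(n,[f(B(*p,.045)).round(1).tolist() for p in ps])
d=load("wm");M=lambda u,v,z:onz(d,223+u/4,40+v/4,z,True)[:2]
ax=M(334,350,.102);print("axis",ax)
s=[M(595,5,.061),M(690,580,.061),M(3,122,.061)];print(np.array(s)-ax)
e=s[0]-s[1];print("stud y",np.degrees(np.arctan2(e[1],e[0])),np.linalg.norm(e)); e=s[0]-s[2];print("stud x",np.degrees(np.arctan2(e[1],e[0])),np.linalg.norm(e))
e=M(668,0,.042)-M(760,600,.042);print("edge",np.degrees(np.arctan2(e[1],e[0])))
e=M(367,297,.106)-M(287,311,.106);print("floor normal",np.degrees(np.arctan2(e[1],e[0]))+90)
for p in [(205,85),(613,215),(75,483),(482,597)]:
    e=M(*p,.068)-ax;print("arm",np.degrees(np.arctan2(e[1],e[0])),np.linalg.norm(e))
e=M(217,317,.1)-ax;print("keyway",np.degrees(np.arctan2(e[1],e[0])),np.linalg.norm(e))
cv2.imwrite("pics/s.png",cv2.resize(load("ws")["frame"][20:170,230:430,::-1],None,fx=4,fy=4,interpolation=cv2.INTER_CUBIC))
E
```

```text
corners [[0.4191 0.312 ]
 [0.4749 0.3224]
 [0.5045 0.1782]
 [0.4485 0.1637]]
sides [np.float64(0.05673758527423596), np.float64(0.14721493182626091), np.float64(0.057795935299999913), np.float64(0.15111525424631825)]
ctr [0.4618 0.2441]
up dir 101.40378588754712
screws [array([-20.8628,  67.4296]), array([21.0908, 67.6488]), array([ 20.561 , -68.5132]), array([-21.4457, -68.4168])]
camnadir [ 9.3678 14.7714]
fit head [[-5.9, -33.0], [6.1, -32.8], [6.2, -51.1], [-5.5, -51.2]] [  0.2351 -42.0242]
small [[-4.0, 7.3], [4.4, 8.0], [4.8, -6.5], [-3.9, -7.2]] [0.2976 0.3773]
large [[-8.8, 55.0], [8.0, 57.0], [8.8, 37.8], [-8.0, 37.1]] [ 0.0013 46.6908]
wellfit [[10.8, -35.8], [11.2, -53.8]]
wells [[-8.5, 8.3], [11.1, 8.9], [11.6, -9.1]]
welll [[11.1, 53.6], [11.5, 35.2]]
axis [ 0.5504 -0.0445]
[[ 0.0488  0.0688]
 [ 0.07   -0.0468]
 [-0.0673  0.0472]]
stud y 100.38970832919398 0.11748408117408313
stud x 10.533603967087352 0.11806106964465601
edge 100.1622334356769
floor normal 99.51842405807965
arm 116.76342549630682 0.0573607032232666
arm 26.62497961477614 0.0576308820576408
arm -153.74717265874867 0.05872626713353304
arm -61.164588531415596 0.05645209171161394
keyway 163.38368653231032 0.020819630157127893
```

View pics/s.png

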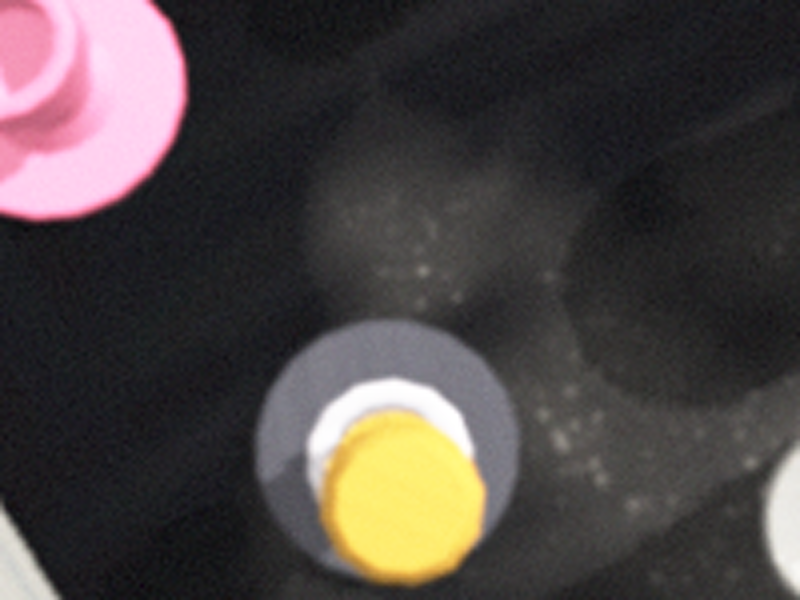

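```bash
python3 - <<'E'
from h import *
from workcell import bot, hand, kinematics, get_obs, vision
d=load("ws");S=lambda u,v,z:onz(d,230+u/4,20+v/4,z,True)
print("stand foot",S(388,450,.002),"drift top",S(404,499,.159))
ds=load("side0");dt=load("top0")
print("side/top proj of axis .106",proj(ds,[.551,-.0445,.106]),proj(dt,[.551,-.0445,.106]))
c=np.array([.551,-.0445])
def say(t): o=get_obs();print(t,round(o["time_s"],2),o["position"],o["wrist_force"],o["gripper_width"],o["grip_force"],o["joint_pos"][5])
bot.reach([*c,.19],list(quat(116))); say("above")
bot.servo_line([*c,.092],velocity=.12); say("down")
hand.move_gripper(.05,30); say("grip")
j=np.array(get_obs()["joint_pos"]); j[5]+=np.radians(61.8); bot.goto_joints(list(j)); say("turned")
hand.move_gripper(.085); say("open")
bot.servo_line([*c,.19],velocity=.2)
a=101; p=np.array([*c,.20])-.07*xdir(a)
bot.reach(list(p),list(quat(a))); d=vision.read_camera("wrist");np.savez("wm2.npz",**d); say("pic")
u=proj(d,[*c,.1],True).astype(int);x,y=u-[100,75];print("org",x,y)
cv2.imwrite("pics/m2.png",cv2.resize(d["frame"][y:y+150,x:x+200,::-1],None,fx=4,fy=4,interpolation=cv2.INTER_CUBIC))
E
```

```text
stand foot [ 0.4762 -0.3319  0.002 ] drift top [ 0.4768 -0.3319  0.159 ]
side/top proj of axis .106 [342.7931 251.8445] [342.3034 233.4726]
above 5.73 [ 0.5511 -0.0452  0.1902] [-0.4558 -0.147  -0.0319] 0.08513528497551864 0.0 -0.5368201121593074
down 6.7 [ 0.5515 -0.0447  0.0926] [0.0624 0.413  0.2122] 0.08533312878821243 0.0 -0.537046139960043
grip 7.08 [ 0.5507 -0.0448  0.0929] [-4.0293 -2.2942  7.4044] 0.05506832497226259 30.44929900788702 -0.5370518832795195
turned 8.09 [ 0.551  -0.0451  0.0931] [-1.1385 -4.0994 -1.8951] 0.0543489686439237 32.41925958311185 0.539766703354247
open 8.5 [ 0.5508 -0.0446  0.093 ] [-0.4724  0.2954  0.0311] 0.085127693130491 0.0 0.5413126473590881
pic 10.07 [ 0.5638 -0.1128  0.199 ] [-0.3234 -0.6319  0.0139] 0.08501332033999089 0.0 -0.3907759699538039
org 224 65
```

View pics/m2.png

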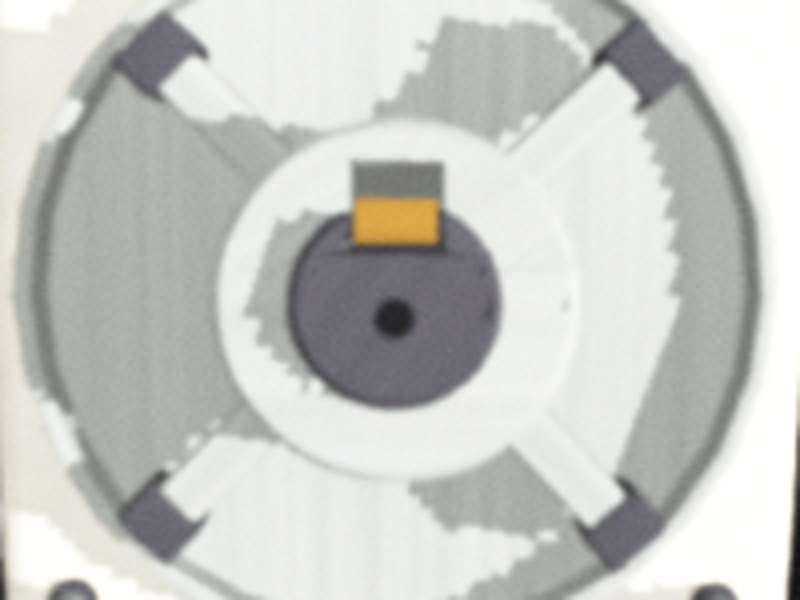

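```bash
cat > k.py <<'E'
from h import *
from workcell import bot, hand, kinematics, get_obs, vision
c=np.array([.551,-.0445]); ya=100.3
def say(t): o=get_obs();print(t,round(o["time_s"],2),o["position"],o["wrist_force"],round(o["gripper_width"],4),round(o["grip_force"],1))
E
python3 - <<'E'
from k import *
k=[.4703,.2030]
bot.reach([*k,.16],list(quat(101.4)))
hand.move_gripper(.045,60)
bot.servo_line([*k,.072],velocity=.12); say("down")
hand.move_gripper(.0,60); say("grip")
bot.servo_line([*k,.196],velocity=.12); say("up")
t=c+.0186*xdir(ya)[:2]
bot.reach([*t,.196],list(quat(ya))); say("over slot")
d=vision.read_camera("wrist");np.savez("wk.npz",**d)
print("proj head top, foot origin, slot:",proj(d,[*t,.207],True),proj(d,[*(c+.0146*xdir(ya)[:2]),.135],True),proj(d,[*t,.1],True))
cv2.imwrite("pics/k.png",cv2.resize(d["frame"][80:380,220:420,::-1],None,fx=2,fy=2,interpolation=cv2.INTER_CUBIC))
E
```

```text
down 12.69 [0.4707 0.2032 0.0725] [-0.0768 -1.1649  0.0498] 0.0451 0.0
grip 13.08 [0.4709 0.2032 0.0727] [-1.3554 -0.0917  6.5848] 0.0111 58.6
up 14.27 [0.4698 0.2028 0.1952] [ 0.4645  0.9993 -0.9854] 0.0106 58.4
over slot 15.22 [ 0.5473 -0.0254  0.1957] [ 0.1046  0.8901 -1.0517] 0.011 58.4
proj head top, foot origin, slot: [324.2778 354.2448] [324.0014 282.0578] [323.9204 252.6764]
```

View pics/k.png

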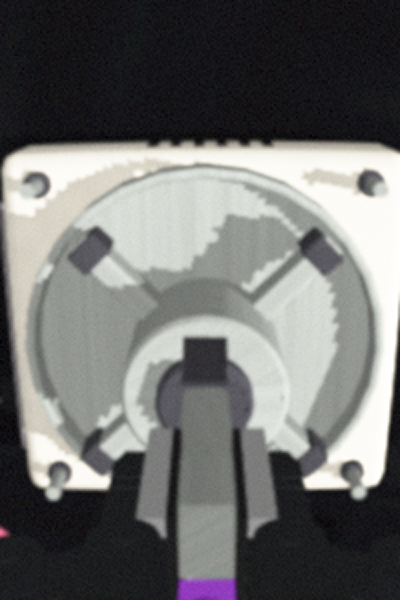

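```bash
python3 - <<'E'
from k import *
t=c+.0186*xdir(ya)[:2]
for f in [.103,.098,.092,.085,.078,.073]:
    bot.servo_line([*t,f+.0610],velocity=.06 if f<.1 else .1); say(f)
    if np.linalg.norm(get_obs()["wrist_force"])>12: break
E
```

```text
0.103 15.74 [ 0.5475 -0.0255  0.1638] [ 0.7739  0.0804 -1.0399] 0.0107 58.4
0.098 15.99 [ 0.5478 -0.0262  0.1591] [-0.8035 -0.3162  0.1111] 0.0109 59.0
0.092 16.24 [ 0.5477 -0.0263  0.1527] [-0.0889  0.3109 -1.0143] 0.0106 59.0
0.085 16.51 [ 0.5477 -0.0262  0.1456] [-0.1254 -0.2217 -1.604 ] 0.0108 59.0
0.078 16.77 [ 0.5477 -0.0262  0.1386] [-0.687   0.1936 -0.8169] 0.0112 59.0
0.073 17.02 [ 0.5477 -0.0263  0.1337] [-0.6081 -0.5954 -1.6813] 0.0107 59.0
```

```bash
python3 - <<'E'
from k import *
t=c+.0186*xdir(ya)[:2]
bot.servo_line([*t,.1295],velocity=.06); say("low")
hand.move_gripper(.05); say("rel"); 
bot.servo_line([*t,.225],velocity=.15)
p=np.array([*t,.235])-.07*xdir(ya); bot.servo_line(list(p),velocity=.2)
d=vision.read_camera("wrist");np.savez("wk2.npz",**d); say("pic")
u=proj(d,[*t,.138],True).astype(int);x,y=u-[80,60];print("org",x,y,proj(d,[*t,.138],True))
cv2.imwrite("pics/k2.png",cv2.resize(d["frame"][y:y+120,x:x+160,::-1],None,fx=5,fy=5,interpolation=cv2.INTER_CUBIC))
E
```

```text
low 17.27 [ 0.5477 -0.0263  0.1291] [ 0.5183 -1.4533 -5.0668] 0.0109 58.7
rel 17.73 [ 0.5479 -0.0262  0.1297] [ 0.3456  0.6087 -0.3202] 0.0504 0.0
pic 19.07 [ 0.5595 -0.0947  0.234 ] [ 0.2169  0.2252 -0.293 ] 0.0503 0.0
org 244 79 [324.5703 139.7824]
```

View pics/k2.png

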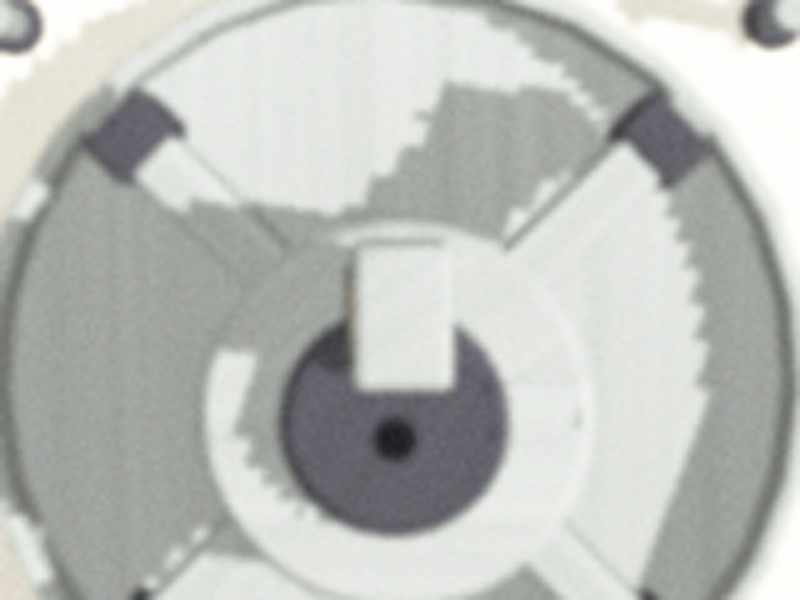

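```bash
python3 - <<'E'
from k import *
s=[.4765,-.3319]; a=60
bot.reach([*s,.20],list(quat(a)))
bot.servo_line([*s,.117],velocity=.12); say("down")
hand.move_gripper(.0,90); say("grip")
bot.servo_line([*s,.237],velocity=.15); say("up")
h=c+.017*xdir(ya)[:2]
bot.reach([*h,.237],list(quat(a))); say("over")
bot.servo_line([*h,.218],velocity=.1); say("near")
z=.218
while z>.1935:
    z-=.0015; bot.servo_line([*h,z],velocity=.03); o=get_obs(); f=o["wrist_force"]; print(round(z,4),round(o["position"][2],4),f.round(1),round(o["time_s"],2))
    if np.linalg.norm(f)>9: break
E
```

```text
down 20.9 [ 0.4771 -0.332   0.1176] [0.3645 0.8523 0.2329] 0.05 0.0
grip 21.27 [ 0.477  -0.3323  0.1181] [-0.8791  0.8212  6.7422] 0.02 87.6
up 22.23 [ 0.4759 -0.3315  0.236 ] [-0.8775 -0.3009 -3.2088] 0.0203 87.9
over 23.42 [ 0.5479 -0.0286  0.2368] [ 0.5221  0.3047 -2.3182] 0.0202 87.9
near 23.76 [ 0.5474 -0.0286  0.2174] [-0.7174  0.5381 -1.8494] 0.0203 88.0
0.2165 0.2168 [-0.3  0.3 -2.3] 24.01
0.215 0.215 [-0.3  0.1 -2.9] 24.26
0.2135 0.2135 [-0.9 -0.4 -2.8] 24.51
0.212 0.2122 [0.  0.2 1.4] 24.76
0.2105 0.2106 [-0.4  0.9  3.1] 25.01
0.209 0.2091 [-0.3  1.   3.2] 25.26
0.2075 0.2076 [-0.5  0.5  4.3] 25.51
0.206 0.2062 [0.9 0.6 5.3] 25.76
0.2045 0.2049 [0.  1.1 6.5] 26.01
0.203 0.2035 [-1.3  1.2  8.3] 26.26
0.2015 0.2023 [-1.7  2.  11.6] 26.51
```

```bash
python3 - <<'E'
from k import *
h=c+.017*xdir(ya)[:2]; z=.2015; a=60
while z>.194:
    z-=.0007; bot.servo_line([*h,z],velocity=.03); o=get_obs(); f=o["wrist_force"]; print(round(z,4),round(o["position"][2],4),f.round(1),round(o["time_s"],2))
    if f[2]>19: break
bot.dwell(.2); say("pressed")
bot.servo_line([*h,.237],velocity=.1); say("up")
d=vision.read_camera("wrist");np.savez("wk3.npz",**d)
E
```

```text
0.2008 0.202 [-2.6  1.4 14.8] 26.76
0.2001 0.2016 [-3.3  1.5 15.6] 27.01
0.1994 0.2011 [-3.7  0.6 18.8] 27.26
0.1987 0.2006 [-4.2  2.  20.8] 27.51
pressed 27.71 [ 0.5488 -0.0276  0.2006] [-3.4516  1.2145 19.9668] 0.0202 90.2
up 28.24 [ 0.5476 -0.0278  0.2364] [ 0.347  -0.4163 -2.0651] 0.0203 88.0
```

```bash
python3 - <<'E'
from k import *
s=[.4765,-.3319]; a=60
bot.reach([*s,.237],list(quat(a))); say("over stand")
bot.servo_line([*s,.14],velocity=.12); bot.servo_line([*s,.122],velocity=.06); say("near")
z=.122
while z>.114:
    z-=.001; bot.servo_line([*s,z],velocity=.03); o=get_obs(); f=o["wrist_force"]; print(round(z,4),round(o["position"][2],4),f.round(1))
    if f[2]>1.5: break
hand.move_gripper(.05); say("rel")
bot.servo_line([*s,.22],velocity=.12); bot.dwell(.2)
p=np.array([*s,.25])-.07*xdir(a); bot.servo_line(list(p),velocity=.2)
d=vision.read_camera("wrist");np.savez("wd.npz",**d); say("pic")
t=vision.read_camera("side")["frame"]
A=cv2.resize(d["frame"][40:200,220:420,::-1],(400,320),interpolation=cv2.INTER_CUBIC)
B=cv2.resize(t[210:390,290:390,::-1],None,fx=3.3,fy=3.3,interpolation=cv2.INTER_CUBIC)
im=np.zeros((600,760,3),np.uint8); im[:320,:400]=A; im[:B.shape[0],410:410+B.shape[1]]=B[:600]; cv2.imwrite("pics/fin.png",im)
print("drift top expected", (proj(d,[.4768,-.3319,.159],True)-[220,40])*2)
sd=load("side0")
for zz in (.057,.053): print("side key head top/bot",[(proj(sd,[*(c+.017*xdir(ya)[:2]),zz+q])-[290,210])*3.3+[410,0] for q in(.072,.052)])
E
```

```text
over stand 29.48 [ 0.4768 -0.331   0.2368] [ 0.4636  0.2458 -2.5559] 0.02 88.0
near 30.89 [ 0.4762 -0.3318  0.1216] [ 0.2017 -0.0164 -2.3142] 0.0198 88.0
0.121 0.1211 [ 0.1 -0.9 -1.9]
0.12 0.12 [-0.3 -0.5 -2.1]
0.119 0.1189 [-0.2  0.  -2.5]
0.118 0.1181 [ 0.1 -0.7  0. ]
0.117 0.118 [-3.4  2.1  9.7]
rel 32.53 [ 0.4765 -0.3319  0.1169] [0.2422 0.4472 0.3022] 0.0498 0.0
pic 34.33 [ 0.4415 -0.3917  0.2493] [ 0.439  -0.3415  0.4455] 0.0499 0.0
drift top expected [210.6644 199.5234]
side key head top/bot [array([573.2089, 104.6712]), array([572.7156, 124.2981])]
side key head top/bot [array([573.1095, 108.6263]), array([572.618 , 128.1792])]
```

View pics/fin.png

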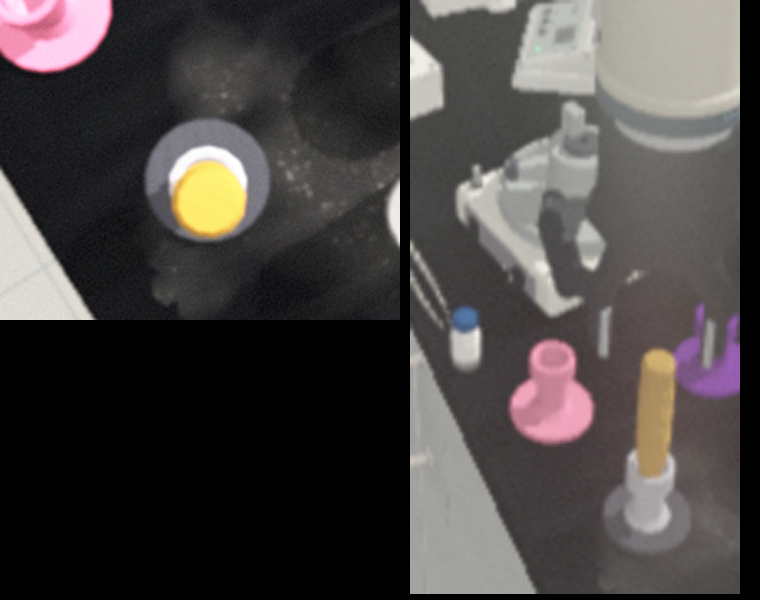

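```bash
python3 -c "
from workcell import hand_in
print(hand_in())"
```

```text
the job is handed in; nothing more can be done
None
```

I turned the rotor into line and drove the fitting key tight at about 22 N, leaving its head about 6–7 mm off the hub (estimated from the arm's position). The drift is back upright in its cup, and I handed the job in after about 34 s; no pass or fail result came back.

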